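# Spring the film reel into its dispenser stand

## Robot

A 6-joint arm with a two-finger parallel gripper is mounted at the origin on a cart in front of the work surface, level with it; the furniture and walls round the work are solid. World frame = base frame: x ahead of the robot, y to its left, z up, the work surface at z = 0. Lengths are in m, angles in rad, forces in N, time in s.
With the tool pointing down it reaches from about 0.35 to 0.975 m from the base axis. Payload 4.9 kg.
Tool frame: the origin (TCP) lies at the very end of the fingers, on their centre line; the grasp point (between the pads) lies ctrl.grip_point_offset behind it (ctrl.grip_point_offset is the distance from the TCP to the grasp point, in m); z points along the fingers, y is the direction in which the jaws open and shut (so a half turn about z gives the same grasp; the last joint's range is limited). The gripper opens to 85 mm and grips with 20 to 120 N. Pads are 22 mm wide; open, the fingers measure 114 mm over their backs; the gripper's body (76 mm by 85 mm) begins 54 mm behind the grasp point. The pads swing forward as they close: fully open they stand 13 mm farther back than shut.
Start: joints at [1.166, 0.053, 1.613, -0, 1.476, -0.119], TCP at [0.176, 0.6, 0.231] pointing down, gripper open.
Joint ranges: [-3.01, 3.01], [-1.01, 2.22], [0.06, 2.58], [-1.02, 4.17], [0.09, 2.62], [-3.14, 3.14]. Speed limits (rad/s): [2.57, 2.57, 3.14, 3.14, 3.14, 3.14].

## Interface

Orientations are given as a rotation vector (axis times angle).
In Python, from station import ctrl gives the robot as it stands. The module is installed in compiled form; this text tells all that it offers.
- The arm moves only by the shell command python3 -m creep 'ROWS' [FORCE]. ROWS is JSON, a list of rows, each a list of 5 numbers: the closure in counts, from 0 (fully open) to 255 (shut), then the shift along the tool's x, y, z in mm, then the turn about the tool's z in rad. A call has 1 to 12 rows; each row is the pose to reach, as a shift and turn from the pose commanded when the call began, along the tool's axes at that moment; what a row does not reach only later rows make up. A row lasts 1/12 s, in which the tool goes at most 41.7 mm and 7.16 degrees, less where a joint would pass 70% of its speed; a pose out of reach is approached as far as the arm can. A call with a gripper value outside its range is refused whole. The fingers move at their own pace and stop on an object; FORCE is the grip in N (left out, the last holds). Time passes only in rows, so rows that repeat a pose let the fingers close. It gives the time, the measured TCP pose, the force and the opening at its end, in the units of the state.
- ctrl.get_obs(): the state, without advancing time (a new reading comes with each control period).
- ctrl.get_image(name): name is "scene" or "top"; returns the picture (480x640x3 uint8, red, green, blue); there is no depth.
- ctrl.calibration(name): a dict with "fx", "fy", "cx", "cy" (pixels), "R" (3x3) and "t" (3): a world point X has camera coordinates R X + t. Camera axes: x right, y down, z forward; pixel columns grow to the right and rows downward; lengths in m; the calibration is good to about 2 mm. A picture is of the moment at which its call begins. calibration takes no time and is no camera call.
- ctrl.finish_job(): hands the job in, once; it reports no verdict.
Trained networks look in the newest picture that a camera, given by its name, has taken for a name from the list of things; names that differ only in an ending like _2 or _b are one class to them, and where a whole thing is asked for, a point or a joint stands for the part that bears it (a point fixed in the world has none). Each returns a list of dicts, best first, with "conf" (0 to 1); they miss things now and then, are a little off and sometimes report something else, mostly with a low value. They report only what shows in the picture. A call takes as long as a camera call.
- ctrl.boxes_of(camera, label): "rect" ([left, top, width, height] in pixels, round what is visible of it).
- ctrl.outline_of(camera, label): "mask" (480x640 bool, what is visible of it) and "rect" ([left, top, width, height] in pixels, round what is visible of it).
The state is a dict: "t": time; "q": joint angles; "dq": joint speeds; "effort": joint torques, N m; "tool_pos": TCP position; "tool_rot": TCP orientation; "contact_force": force on the tool from outside, world axes, zero at the start; "wrist_torque": the same for the moment, N m; "opening": finger opening in m.
Only numpy, scipy, OpenCV 4.12 (cv2) and the standard library are available. Lean on these libraries where they do the work, as an engineer would, in place of code of your own. Each camera call takes 0.05 s, during which the arm holds its last target. There are 200 camera calls.

## Task

Put the film reel back into its dispenser stand: with its sprung end pointing to the taller stop, squeeze the reel's spring plunger against that stop's guide channel, bring the reel down between the two stops and let it spring out so that both spindle ends sit in the stops' pockets. Go by feel, never ram the spring solid against the stand, and do not disturb the two flasks standing nearby.

Things in the scene. Friction and masses are not known exactly. Their poses are not given: they have to be found in the camera images.
- holder: Dispenser stand, fixed: dark base plate 90 x 270 x 8 mm with a rail along it. Origin: centre of its underside; z up, y along the rail. A saddle with a low stop (-y side) and a tall stop (+y side), aluminium, 50 mm wide across x, centred on x = 0, is clamped on the rail, shifted along y by an amount s, -25 to +25 mm, that changes and is NOT reported: find it by touch or sight. It stays put.
- low_stop_nominal (a point): Mouth centre of the low stop's pocket if s were 0 (the real one lies s further along the holder's y): holder x 0, y -67.5, z 90 mm; holder's axes. The pocket is square, 14 mm, blind, 6 mm deep, in the inner face, which looks to +y. Stop top at z = 101 mm. Between the stops all is free above z = 26 mm. Seated, the 10 mm pins rest with the spindle axis at z about 88 mm.
- tall_stop_nominal (a point): Mouth centre of the tall stop's pocket if s were 0 (the real one lies s further along the holder's y): holder x 0, y +70.5, z 90 mm; holder's axes. Stop top at z = 148 mm. A vertical guide channel, 14 mm wide, 3 mm deep, open at the top, runs down its inner face (y = +67.5) to the pocket: channel floor at y = +70.5; pocket square, 14 mm, 7 mm deeper than that floor.
- reel: White film reel on a spindle, 0.16 kg, lying on two square end plates (46 x 46 x 7 mm, outer faces at y = -55 and +55 mm). Origin: centre of the underside; the spindle axis runs along y at z = 23 mm. Between the plates is the round film roll, 38 mm diameter, 96 mm long: grasp it there, across x. +y is the sprung end with the plunger, -y the plain end. Over both tips, free: 155 mm.
- plain_tip (a point): Round tip of the rigid 10 mm steel pin at the plain end, on the spindle axis, 70 mm from the reel's middle towards its -y; axes as the reel's. With the plunger on the channel floor this pin clears the low stop's inner face once the plunger is in 17 mm or more (about 7.5 N); and the reel's end plates, which reach 23 mm below the axis, pass over the low stop only while the axis is over 124 mm up.
- spring_collar (a point): End face centre of the 18 mm collar at the sprung end, on the spindle axis, 57 mm from the reel's middle towards +y; axes as the reel's. From it a 10 mm plunger with a slippery round nylon tip sticks out 28 mm when free. It goes in 22 mm at most: 1.5 N to start, then 0.35 N per mm, 9 N at the end, then solid; slightly damped. Seated in both pockets it stays 4 mm in.
- flask_a: Small conical glass flask, 52 mm diameter, 85 mm high, standing loose on the bench between the reel and the back. Origin: centre of its underside. Bystander.
- flask_b: Conical glass flask, 59 mm diameter, 100 mm high, standing loose in front of the stand to the left. Origin: centre of its underside. Bystander.

How it is judged:
By the outcome, as a careful person would: the job done as asked, in the order asked, and still so for the second after the job is handed in, with the robot touching nothing.
It also fails if it takes over 48 s, if anything falls off the work surface, if the arm or the gripper's body presses on something with over 40 N, if the wrist force passes 120 N, or if a joint passes its speed limit or range.

## Working session

There is one attempt and no reset: what is moved stays moved. The work goes in short steps, Python scripts to look and compute and a shell command to move; the robot and the scene stay as the last step left them, time stands still between calls to the robot, and variables do not carry over. Pictures are saved under pics/ and viewed, about 8 in all and at most 12, crops included, and the job is handed in when it is done.

```bash
mkdir -p pics
cat > h.py <<'E'
from station import ctrl
import numpy as np, cv2
from scipy.spatial.transform import Rotation as Rn
def C(n):
    c=ctrl.calibration(n); return c,np.array(c["R"]),np.array(c["t"])
def proj(n,X):
    c,R,t=C(n); p=np.atleast_2d(X)@R.T+t
    return np.c_[c["fx"]*p[:,0]/p[:,2]+c["cx"],c["fy"]*p[:,1]/p[:,2]+c["cy"]]
def back(n,uv,z):
    c,R,t=C(n); uv=np.atleast_2d(uv)
    d=np.c_[(uv[:,0]-c["cx"])/c["fx"],(uv[:,1]-c["cy"])/c["fy"],np.ones(len(uv))]@R
    o=-R.T@t; return o+d*((z-o[2])/d[:,2])[:,None]
def save(n,f,crop=None,k=1):
    im=ctrl.get_image(n)[:,:,::-1]
    if crop: x,y,w,h=crop; im=im[y:y+h,x:x+w]
    im=cv2.resize(im,None,fx=k,fy=k,interpolation=cv2.INTER_CUBIC); cv2.imwrite("pics/"+f,im)
def ob():
    o=ctrl.get_obs(); print({k:np.round(o[k],4).tolist() for k in("t","tool_pos","tool_rot","contact_force","opening")}); return o
E
python3 - <<'E'
from h import *
o=ob(); print(Rn.from_rotvec(o["tool_rot"]).as_matrix().round(3),ctrl.grip_point_offset)
save("scene","s1.png");save("top","t1.png")
for n in("top","scene"):
    c,R,t=C(n); print(n,(-R.T@t).round(3),c["fx"])
    for l in("holder","reel","plain_tip","spring_collar","flask_a"):
        for r in ctrl.outline_of(n,l)[:3]:
            m=r["mask"].astype(np.uint8); ys,xs=np.nonzero(m)
            print(n,l,round(r["conf"],2),r["rect"],[np.round(v,1) for v in cv2.minAreaRect(np.c_[xs,ys].astype(np.float32))] if len(xs) else 0)
E
```

```text
{'t': 0.0, 'tool_pos': [0.1759, 0.5991, 0.23], 'tool_rot': [-0.4473, -3.109, 0.0032], 'contact_force': [-0.7069, 0.0491, -0.3044], 'opening': 0.0854}
[[-0.959  0.282 -0.001]
 [ 0.282  0.959 -0.002]
 [ 0.    -0.002 -1.   ]] 0.0187
top [ 0.307 -0.003  1.386] 525.2500047284396
top holder 0.93 [231.5, 207.6, 103.3, 40.1] [array([281.8, 225.7]), array([ 36.1, 101.9]), np.float64(88.2)]
top reel 0.88 [377.5, 232.2, 48.8, 32.8] [array([401., 246.]), array([55.7, 19. ]), np.float64(19.4)]
top plain_tip 0.63 [376.0, 231.9, 48.5, 31.4] [array([400.8, 245.2]), array([54.7, 17.4]), np.float64(18.9)]
top plain_tip 0.17 [232.3, 207.5, 103.2, 36.5] [array([282. , 225.4]), array([ 36.2, 103.4]), np.float64(87.8)]
top spring_collar 0.6 [374.8, 231.1, 54.6, 32.3] [array([401.6, 245.8]), array([59.2, 18.4]), np.float64(21.3)]
top flask_a 0.93 [197.7, 279.8, 23.5, 21.2] [array([209., 290.]), array([22., 26.]), np.float64(90.0)]
top flask_a 0.51 [348.3, 177.3, 16.0, 21.9] [array([355.5, 185. ]), array([20., 17.]), np.float64(90.0)]
scene [-0.154 -0.788  0.991] 597.71000882819
scene holder 0.6 [264.0, 171.0, 98.4, 103.3] [array([311.1, 225.5]), array([116. ,  54.9]), np.float64(46.3)]
scene reel 0.76 [366.2, 294.4, 34.2, 49.3] [array([382.9, 320.3]), array([58.5, 25. ]), np.float64(64.1)]
scene plain_tip 0.66 [364.5, 290.8, 39.8, 54.0] [array([382.7, 318.9]), array([61.2, 26.8]), np.float64(64.1)]
scene spring_collar 0.55 [366.1, 293.6, 37.2, 55.8] [array([383.2, 318.9]), array([60.8, 26.2]), np.float64(64.7)]
scene flask_a 0.79 [204.7, 191.3, 23.3, 45.2] [array([215.2, 212.5]), array([43.6, 22.3]), np.float64(86.1)]
scene flask_a 0.73 [268.3, 168.6, 94.0, 108.3] [array([310.9, 224.5]), array([115.9,  54. ]), np.float64(47.1)]
scene flask_a 0.17 [365.5, 291.5, 37.9, 58.4] [array([382.4, 319.3]), array([59.9, 26.3]), np.float64(64.7)]
```

Run:
```python
import cv2
a=cv2.imread("pics/t1.png");b=cv2.imread("pics/s1.png")
x=cv2.resize(a[165:315,190:440],(800,480),interpolation=cv2.INTER_CUBIC);cv2.imwrite("pics/t1c.png",x)
x=cv2.resize(b[155:365,190:430],(686,600),interpolation=cv2.INTER_CUBIC);cv2.imwrite("pics/s1c.png",x)
from h import *
c,R,t=C("top");print(R.round(3))
```

```text
[[-0.018 -1.     0.015]
 [-0.991  0.016 -0.13 ]
 [ 0.13  -0.018 -0.991]]
```

View pics/t1c.png

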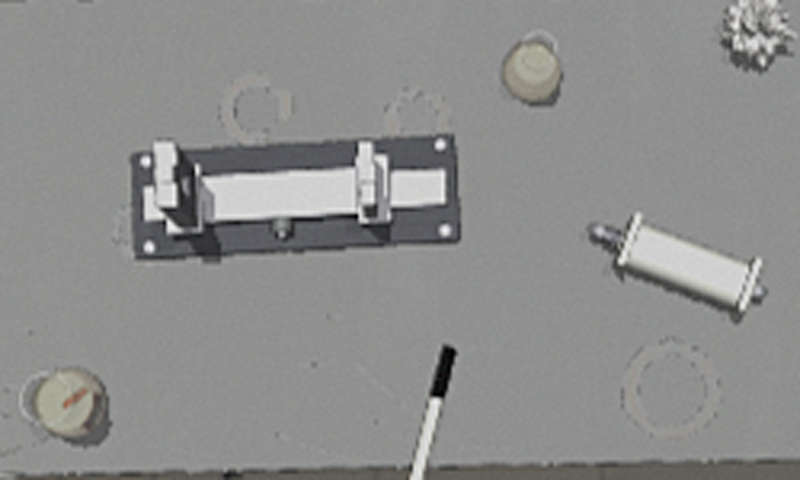

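View pics/s1c.png

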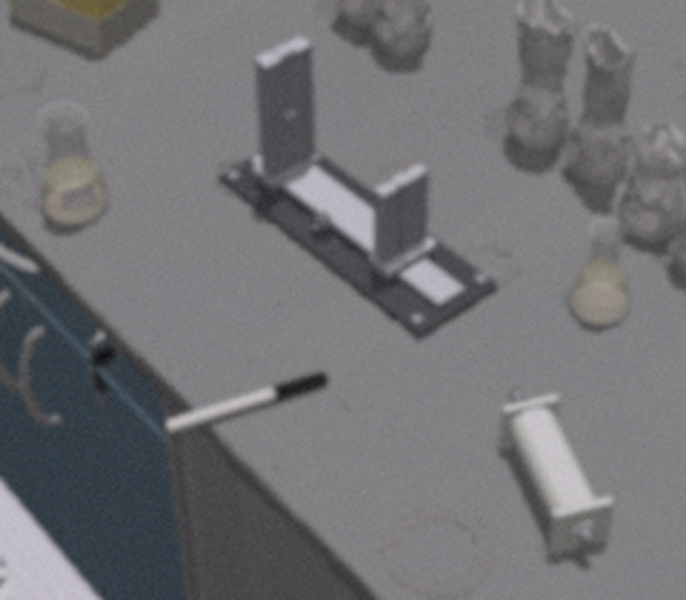

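The top view shows the stand with the tall stop on the left (+y, crop 165,175) and the low stop at (367,180). The reel's plunger is at (595,232), so it already points towards +y. Flask_b is at (70,400) and flask_a at (533,70).

```bash
cat > m.py <<'E'
from h import *
from scipy.ndimage import map_coordinates as mc
from scipy.optimize import least_squares
g=cv2.imread("pics/t1.png",0).astype(float)
cr=lambda p:np.array(p)/3.2+[190,165]
P=back("top",cr([(132,154),(453,137),(459,240),(136,258)]),.008)
print("corners",P.round(4)[:,:2], [np.linalg.norm(P[i]-P[i-1]).round(4) for i in range(4)])
def prof(a,b,half=3):
    # subpixel edge points on image segment a-b
    d=(b-a)/np.linalg.norm(b-a);n=np.array([-d[1],d[0]]);s=np.arange(-half,half+.01,.1);out=[]
    for f in np.linspace(.04,.96,40):
        p=a+f*(b-a);q=p+s[:,None]*n;v=cv2.GaussianBlur(mc(g,[q[:,1],q[:,0]],order=1)[:,None],(1,9),0)[:,0]
        gr=np.abs(np.gradient(v));
        if gr.max()>2: out.append(p+n*(np.sum(s*gr**4)/np.sum(gr**4)))
    return np.array(out)
im=cr([(132,154),(453,137),(459,240),(136,258)])
pts=[back("top",prof(im[i],im[(i+1)%4]),.008)[:,:2] for i in range(4)]
# holder: edge0 x=+45, edge1 y=-135, edge2 x=-45, edge3 y=+135
def res(p):
    c,s=np.cos(p[2]),np.sin(p[2]);ex=np.array([c,s]);ey=np.array([-s,c]);o=p[:2]
    return np.r_[(pts[0]-o)@ex-.045,(pts[1]-o)@ey+.135,(pts[2]-o)@ex+.045,(pts[3]-o)@ey-.135]*1e3
r=least_squares(res,[*P[:,:2].mean(0),0],loss="soft_l1");o=r.x
print("holder",o.round(4),"rms per edge",[round(float(np.median(x)),2) for x in np.split(res(o),np.cumsum([len(p) for p in pts])[:-1])])
c,s=np.cos(o[2]),np.sin(o[2])
def toH(X): d=X[:,:2]-o[:2]; return np.c_[d@[c,s],d@[-s,c]]*1e3
print("screws",toH(back("top",cr([(146,161),(440,145),(445,230),(149,247)]),.009)).round(1))
print("tall inner edge",toH(back("top",cr([(180,150),(180,200)]),.148)).round(1),"low inner",toH(back("top",cr([(358,150),(360,200)]),.101)).round(1))
E
python3 m.py
python3 - <<'E'
from h import *
# reel: plates' outer top edges at z=.046 (crop), tips at z=.023
cr=lambda p:np.array(p)/3.2+[190,165]
A=back("top",cr([(641,215),(620,264),(762,260),(740,313)]),.046)[:,:2];print(A.round(4))
T=back("top",cr([(592,231),(764,294)]),.023)[:,:2];print(T.round(4),np.linalg.norm(T[0]-T[1]))
r=ctrl.outline_of("top","reel")[0]["mask"];ys,xs=np.nonzero(r);print(back("top",[xs.mean(),ys.mean()],.04))
d=T[0]-T[1];print("yaw",np.arctan2(-d[0],d[1]),"mid",T[1]+d/np.linalg.norm(d)*.07,A.mean(0))
for uv in((209,290),(355.5,187)):print("flask",back("top",uv,.0).round(3))
g=cv2.imread("pics/t1.png")[195:255,225:340]
cv2.imwrite("pics/t1d.png",cv2.resize(g,(690,360),interpolation=cv2.INTER_CUBIC))
E
```

```text
corners [[ 0.5607  0.2196]
 [ 0.5709 -0.0471]
 [ 0.4843 -0.0503]
 [ 0.4737  0.2159]] [np.float64(0.0871), np.float64(0.267), np.float64(0.0867), np.float64(0.2665)]
holder [0.5235 0.0849 0.0428] rms per edge [0.48, 0.53, -0.33, -5.54]
screws [[  36.2  121.5]
 [  35.4 -122.7]
 [ -36.1 -122.4]
 [ -35.8  121.9]]
tall inner edge [[ 17.1  75.7]
 [-20.6  77.3]] low inner [[ 18.1 -56. ]
 [-21.1 -55.3]]
[[ 0.4973 -0.1964]
 [ 0.4578 -0.1781]
 [ 0.4591 -0.2927]
 [ 0.4167 -0.2731]]
[[ 0.488  -0.159 ]
 [ 0.4338 -0.2981]] 0.1492687702213802
[[ 0.45983841 -0.22991798  0.04      ]]
yaw -0.3715488323770998 mid [ 0.45919957 -0.23284464] [ 0.45773147 -0.23505338]
flask [[0.359 0.278 0.   ]]
flask [[ 0.629 -0.113  0.   ]]
```

View pics/t1d.png

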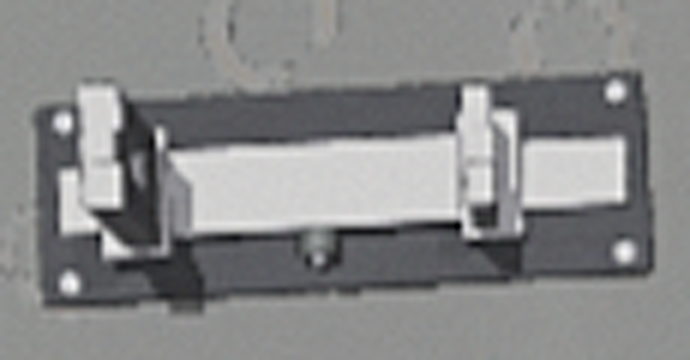

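Touch-free estimates: the holder is at (0.5235, 0.085) with yaw 0.043 and s about +10 mm. The reel's middle is at (0.459, -0.2335) with yaw about -0.372. Now moving to the reel.

```bash
cat > d.py <<'E'
# d.py x y z toolY_angle_deg : tool-frame shift to the target and turn
import sys;from h import *
o=ob();x,y,z,a=map(float,sys.argv[1:]);R=Rn.from_rotvec(o["tool_rot"]).as_matrix()
now=np.degrees(np.arctan2(R[1,1],R[0,1]))
print("tool y angle",now.round(2),"tilt",R[:,2].round(4),"shift mm",(R.T@(np.array([x,y,z])-o["tool_pos"])*1e3).round(1),"turn",np.radians(-((a-now+180)%360-180)).round(4),"q",np.round(o["q"],2))
E
python3 -m creep '[[0,-390,-354,0,1.66],[0,-390,-354,0,1.66],[0,-390,-354,0,1.66],[0,-390,-354,0,1.66],[0,-390,-354,0,1.66],[0,-390,-354,0,1.66],[0,-390,-354,0,1.66],[0,-390,-354,0,1.66],[0,-390,-354,0,1.66],[0,-390,-354,0,1.66],[0,-390,-354,0,1.66],[0,-390,-354,0,1.66]]' 50; python3 d.py .459 -.2335 .12 -21.3
```

```text
t: 1.65
tool_pos: [0.4374, 0.1709, 0.2318]
tool_rot: [2.453, 1.962, 0.002]
contact_force: [1.5, 0.4, -0.1]
opening: 0.0854
{'t': 1.65, 'tool_pos': [0.4374, 0.1709, 0.2318], 'tool_rot': [2.4526, 1.9624, 0.002], 'contact_force': [1.4804, 0.4156, -0.077], 'opening': 0.0854}
tool y angle -12.67 tilt [ 1.3e-03  4.0e-04 -1.0e+00] shift mm [-389.9  109.7  111.6] turn 0.1506 q [ 0.21 -0.34  1.96  0.    1.51  0.44]
```

```bash
python3 -m creep '[[0,-40,12,0,0.1],[0,-80,24,0,0.15],[0,-120,34,0,0.15],[0,-160,45,0,0.15],[0,-200,56,20,0.15],[0,-240,68,40,0.15],[0,-280,80,60,0.15],[0,-320,90,80,0.15],[0,-360,101,100,0.15],[0,-390,110,112,0.15],[0,-390,110,112,0.15],[0,-390,110,112,0.15]]'; python3 d.py .459 -.2335 .004 -21.3
python3 - <<'E'
from h import *
save("scene","s2.png",(300,230,200,150),4)
E
```

```text
t: 2.65
tool_pos: [0.4598, -0.2337, 0.1175]
tool_rot: [-2.589, -1.775, 0.002]
contact_force: [-0.2, 0.8, 0.5]
opening: 0.0853
{'t': 2.65, 'tool_pos': [0.4598, -0.2337, 0.1175], 'tool_rot': [-2.5889, -1.7746, 0.0023], 'contact_force': [-0.1936, 0.8389, 0.5183], 'opening': 0.0853}
tool y angle -21.14 tilt [-0.0028  0.0015 -1.    ] shift mm [ -0.2  -0.5 113.5] turn 0.0028 q [-0.61 -0.11  1.97 -0.    1.29 -0.25]
```

View pics/s2.png

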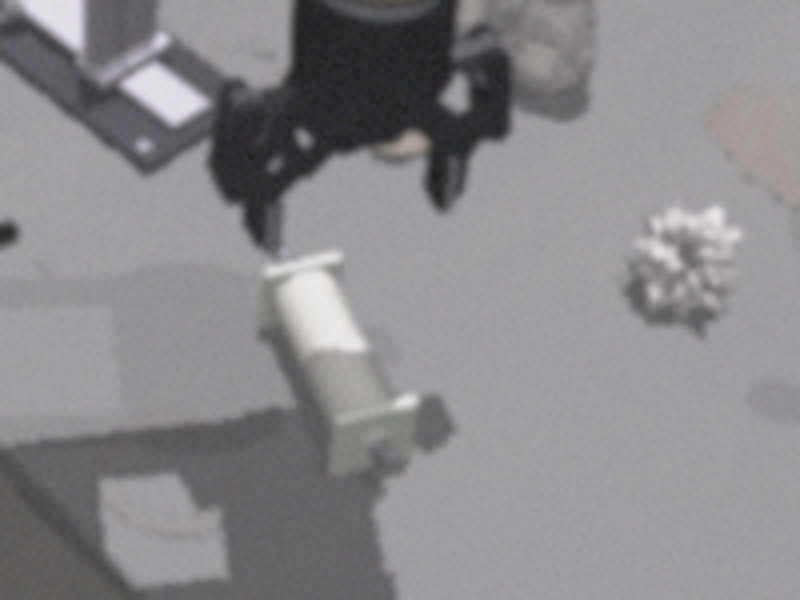

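The fingers straddle the reel above the roll, whose centre is near crop (343,335). Checking the projection before going down.

Run:
```python
from h import *
y=-.372;ex=np.array([np.cos(y),np.sin(y),0]);ey=np.array([-np.sin(y),np.cos(y),0]);o=np.array([.459,-.2335,0])
P=[o+sx*.023*ex+sy*.055*ey+np.array([0,0,.046]) for sx in(1,-1) for sy in(1,-1)]
print("scene crop",((proj("scene",P)-[300,230])*4).round(0).tolist(),"top crop",((proj("top",P)-[190,165])*3.2).round(0).tolist())
```

```text
scene crop [[337.0, 248.0], [420.0, 402.0], [257.0, 268.0], [335.0, 424.0]] top crop [[634.0, 211.0], [762.0, 258.0], [615.0, 264.0], [744.0, 312.0]]
```

```bash
python3 -m creep '[[0,-2,-0.5,30,0],[0,-2,-0.5,60,0],[0,-2,-0.5,85,0],[0,-2,-0.5,102,0],[0,-2,-0.5,112,0],[0,-2,-0.5,112,0],[255,-2,-0.5,112,0],[255,-2,-0.5,112,0],[255,-2,-0.5,112,0],[255,-2,-0.5,112,0],[255,-2,-0.5,112,0],[255,-2,-0.5,112,0]]' 60; python3 d.py .459 -.2335 .15 -21.3
```

```text
t: 3.7
tool_pos: [0.4611, -0.2342, 0.0092]
tool_rot: [2.586, 1.779, 0.002]
contact_force: [-1.3, 0.5, 6.4]
opening: 0.0364
{'t': 3.7, 'tool_pos': [0.4611, -0.2342, 0.0092], 'tool_rot': [2.5856, 1.7794, 0.0021], 'contact_force': [-1.3079, 0.4882, 6.4229], 'opening': 0.0364}
tool y angle -20.93 tilt [ 0.0027 -0.0016 -1.    ] shift mm [  -0.2   -1.7 -140.8] turn 0.0065 q [-0.61  0.05  2.02  0.    1.07 -0.25]
```

```bash
python3 -m creep '[[255,0,0,-10,0],[255,0,0,-30,0],[255,0,0,-60,0],[255,0,0,-95,0],[255,0,0,-130,0],[255,0,0,-160,0],[255,0,0,-170,0],[255,0,0,-170,0]]'; python3 d.py .459 -.2335 .17 -21.3
python3 - <<'E'
from h import *
save("scene","s3.png",(300,170,200,150),4)
E
```

```text
t: 4.37
tool_pos: [0.4613, -0.2345, 0.181]
tool_rot: [2.582, 1.778, 0.004]
contact_force: [0.5, 0.5, -1.6]
opening: 0.0363
{'t': 4.3667, 'tool_pos': [0.4613, -0.2345, 0.181], 'tool_rot': [2.5825, 1.7776, 0.0037], 'contact_force': [0.463, 0.5212, -1.641], 'opening': 0.0363}
tool y angle -20.92 tilt [ 0.0056 -0.004  -1.    ] shift mm [ 0.1 -2.5 11. ] turn 0.0067 q [-0.61 -0.18  1.92 -0.    1.39 -0.25]
```

View pics/s3.png

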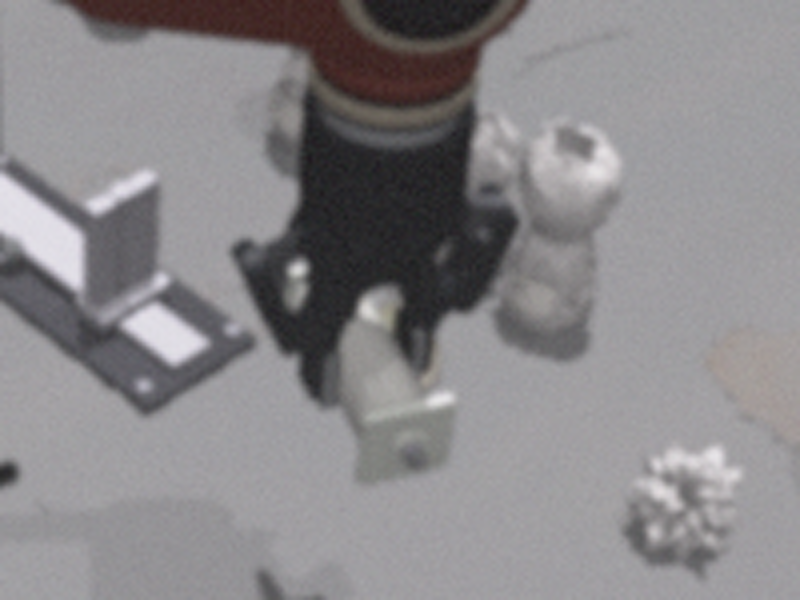

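```bash
python3 d.py .5246 .0599 .181 2.45
python3 - <<'E'
from h import *
y=np.radians(-20.9);ey=np.array([-np.sin(y),np.cos(y),0]);m=np.array([.4613,-.2345,.1948])
for off in(-.003,0,.003):print(off,((proj("scene",m+(off-.07)*ey)-[300,170])*4).round(0).tolist())
print("z+5mm",((proj("scene",m+[0,0,.005]-.07*ey)-[300,170])*4).round(0).tolist(), "plate tops",((proj("scene",[m-.055*ey+[0,0,.023]+s*.023*np.array([np.cos(y),np.sin(y),0]) for s in(-1,1)])-[300,170])*4).round(0).tolist())
E
```

```text
{'t': 4.4167, 'tool_pos': [0.46, -0.2336, 0.1779], 'tool_rot': [2.5863, 1.7802, 0.0009], 'contact_force': [-0.691, 0.329, -2.6381], 'opening': 0.0365}
tool y angle -20.92 tilt [ 0.0015 -0.0011 -1.    ] shift mm [297.2 -44.4  -3.3] turn -0.4079 q [-0.61 -0.17  1.92 -0.    1.39 -0.25]
-0.003 [[425.0, 472.0]]
0 [[423.0, 468.0]]
0.003 [[420.0, 463.0]]
z+5mm [[424.0, 460.0]] plate tops [[367.0, 421.0], [460.0, 399.0]]
```

```bash
python3 -m creep '[[255,30,-4,-3,-0.04],[255,65,-10,-3,-0.1],[255,100,-15,-3,-0.16],[255,137,-20,-3,-0.22],[255,174,-26,-3,-0.28],[255,210,-31,-3,-0.34],[255,245,-37,-3,-0.39],[255,275,-41,-3,-0.408],[255,293,-44,-3,-0.408],[255,297,-44.4,-3,-0.408],[255,297,-44.4,-3,-0.408],[255,297,-44.4,-3,-0.408]]'; python3 d.py .5246 .0599 .122 2.45
python3 - <<'E'
from h import *
save("top","t2.png",(225,180,150,100),5)
save("scene","s4.png",(240,140,160,120),5)
E
```

```text
t: 5.42
tool_pos: [0.523, 0.0595, 0.1779]
tool_rot: [-2.171, -2.267, 0.005]
contact_force: [0.7, -0.4, -1.6]
opening: 0.0365
{'t': 5.4167, 'tool_pos': [0.523, 0.0595, 0.1779], 'tool_rot': [-2.1713, -2.2668, 0.0051], 'contact_force': [0.7176, -0.4148, -1.6037], 'opening': 0.0365}
tool y angle 2.46 tilt [-4.2e-03 -5.0e-04 -1.0e+00] shift mm [ 0.4  1.9 55.9] turn 0.0002 q [-0.03 -0.14  1.89 -0.    1.4  -0.07]
```

View pics/s4.png

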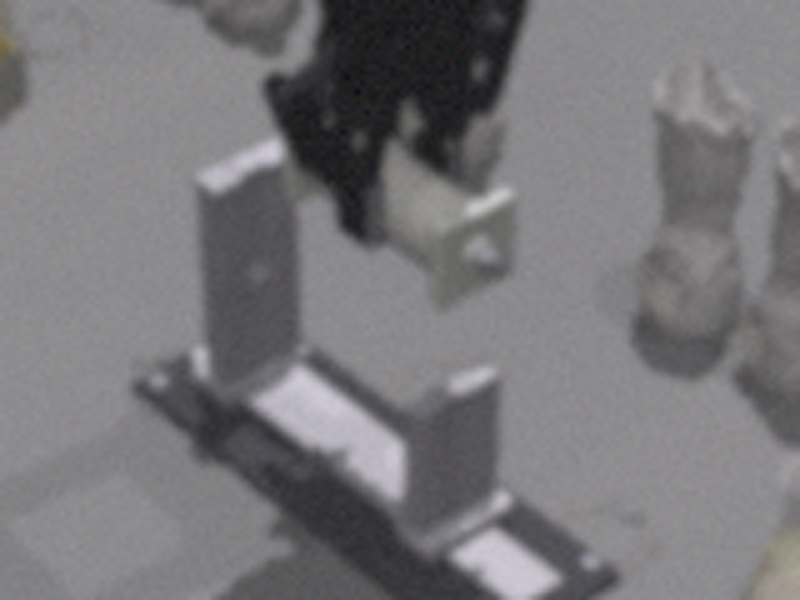

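View pics/t2.png

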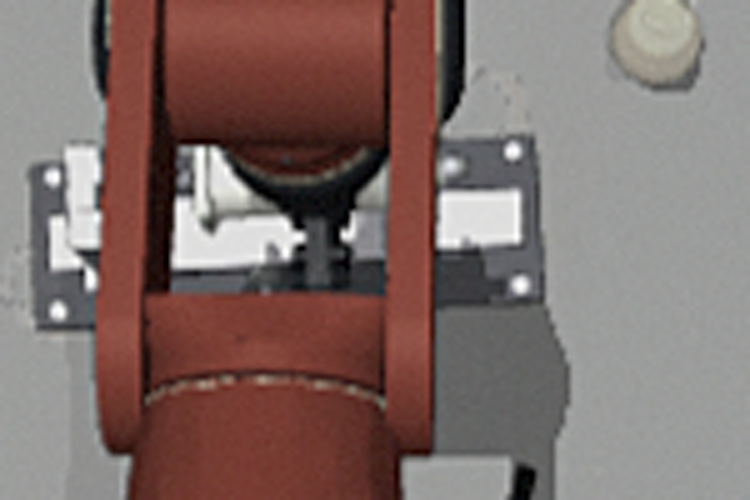

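Run:
```python
from h import *
o=np.array([.5235,.0849]);c,s=np.cos(.0428),np.sin(.0428)
H=lambda X:(np.c_[(X[:,:2]-o)@[c,s],(X[:,:2]-o)@[-s,c]]*1e3).round(1)
f=lambda p:np.array(p)/5+[240,140]
print("pocket",H(back("scene",f((258,272)),.090)))
print("tall top inner corners",H(back("scene",f([(205,193),(285,157)]),.148)))
print("low top inner? outer corners",H(back("scene",f([(420,405),(497,372)]),.101)))
print("plain tip",H(back("scene",f((483,250)),.1917)),"TCP",H(np.array([[.523,.0595]])))
print("base screws",H(back("scene",f([(158,380),(592,563)]),.009)))
print("t2 plate+  at z.215",H(back("top",np.array([(207,150),(207,222)])/5+[225,180],.2147)))
```

```text
pocket [[-2.2 76.9]]
tall top inner corners [[-28.1  81.5]
 [ 18.9  78.7]]
low top inner? outer corners [[-18.3 -60.9]
 [ 24.3 -66.9]]
plain tip [[  1.3 -80.5]] TCP [[ -1.6 -25.4]]
base screws [[ -33.5  123.9]
 [  37.6 -121.7]]
t2 plate+  at z.215 [[  6.   21.9]
 [-27.   23.4]]
```

Run:
```python
from h import *
y=.0428;ey=np.array([-np.sin(y),np.cos(y),0]);ex=np.array([np.cos(y),np.sin(y),0]);z=np.array([0,0,1])
m=np.array([.523,.0595,.1917]);f=lambda X:((proj("scene",X)-[240,140])*5).round(0).tolist()
print("tip",f(m-.07*ey),"plate",f([m-.055*ey+a*.023*ex+b*.023*z for a,b in((-1,-1),(-1,1),(1,1),(1,-1))]), "TCP",f(m-[0,0,.0138]))
H=np.array([.5235,.0849,0]);s=.010
print("pocket",f(H+(.0675+s)*ey+.09*z),"tall inner top",f([H+(.0675+s)*ey+.148*z+a*.025*ex for a in(-1,1)]),"tall bottom z.026",f([H+(.0675+s)*ey+.026*z+a*.025*ex for a in(-1,1)]),"low outer top",f([H+(-.0795+s)*ey+.101*z+a*.025*ex for a in(-1,1)]))
```

```text
tip [[501.0, 268.0]] plate [[439.0, 315.0], [439.0, 232.0], [518.0, 189.0], [515.0, 273.0]] TCP [[395.0, 221.0]]
pocket [[261.0, 270.0]] tall inner top [[215.0, 194.0], [296.0, 153.0]] tall bottom z.026 [[226.0, 391.0], [303.0, 349.0]] low outer top [[422.0, 420.0], [502.0, 374.0]]
```

The predicted and observed plate corners agree within about 1 px, so the reel is held level and centred. The pocket is at the expected pixel for s of about 10. Lowering in front of the channel.

```bash
python3 -m creep '[[255,0,1,15,0],[255,0,1.9,35,0],[255,0,1.9,50,0],[255,0,1.9,56,0],[255,0,1.9,56,0],[255,0,1.9,56,0],[255,0,1.9,56,0]]' 60; python3 d.py .5240 .0734 .122 2.45
```

```text
t: 6.1
tool_pos: [0.527, 0.0596, 0.1257]
tool_rot: [2.173, 2.267, 0.002]
contact_force: [0.7, -0.3, -2.2]
opening: 0.0362
{'t': 6.1, 'tool_pos': [0.527, 0.0596, 0.1257], 'tool_rot': [2.1728, 2.2668, 0.0023], 'contact_force': [0.662, -0.3471, -2.2427], 'opening': 0.0362}
tool y angle 2.42 tilt [ 2.2e-03 -1.0e-04 -1.0e+00] shift mm [13.9 -2.5  3.6] turn -0.0004 q [-0.03 -0.09  1.93 -0.    1.29 -0.07]
```

```bash
python3 -m creep '[[255,4,0,0,0],[255,8,0,0,0],[255,12,0,0,0],[255,15,0,0,0],[255,15,0,0,0],[255,15,0,0,0]]'
python3 -m creep '[[255,2,0,0,0],[255,4,0,0,0],[255,4,0,0,0],[255,4,0,0,0]]'
python3 -m creep '[[255,2,0,0,0],[255,4,0,0,0],[255,4,0,0,0],[255,4,0,0,0]]'; python3 d.py .5240 .0734 .122 2.45
```

```text
t: 6.6
tool_pos: [0.5255, 0.0754, 0.1244]
tool_rot: [2.172, 2.269, -0.0]
contact_force: [-0.4, 0.1, -2.2]
opening: 0.0362
t: 6.93
tool_pos: [0.5253, 0.0791, 0.1242]
tool_rot: [-2.173, -2.269, 0.0]
contact_force: [0.2, 0.2, -1.9]
opening: 0.0362
t: 7.27
tool_pos: [0.5252, 0.0831, 0.1243]
tool_rot: [2.173, 2.269, -0.0]
contact_force: [0.3, -0.6, -1.9]
opening: 0.036
{'t': 7.2667, 'tool_pos': [0.5252, 0.0831, 0.1243], 'tool_rot': [2.1729, 2.2688, -0.0], 'contact_force': [0.2878, -0.5781, -1.8936], 'opening': 0.036}
tool y angle 2.47 tilt [ 1.e-04 -1.e-04 -1.e+00] shift mm [-9.6 -1.6  2.3] turn 0.0004 q [ 0.02 -0.08  1.93 -0.    1.29 -0.03]
```

```bash
python3 -m creep '[[255,0,-1.5,3,0],[255,0,-1.5,5,0],[255,2,-1.5,5,0],[255,2,-1.5,5,0],[255,2,-1.5,5,0]]'
python3 -m creep '[[255,2,0,0,0],[255,2,0,0,0],[255,2,0,0,0]]'
python3 -m creep '[[255,2,0,0,0],[255,2,0,0,0],[255,2,0,0,0]]'
python3 -m creep '[[255,2,0,0,0],[255,2,0,0,0],[255,2,0,0,0]]'
```

```text
t: 7.68
tool_pos: [0.5234, 0.0847, 0.119]
tool_rot: [2.173, 2.269, -0.002]
contact_force: [-0.1, -1.8, -2.3]
opening: 0.0363
t: 7.93
tool_pos: [0.5234, 0.0868, 0.1192]
tool_rot: [2.173, 2.269, -0.001]
contact_force: [-0.6, -2.6, -2.2]
opening: 0.0368
t: 8.18
tool_pos: [0.5235, 0.0889, 0.1193]
tool_rot: [2.173, 2.269, -0.0]
contact_force: [-0.7, -3.9, -3.6]
opening: 0.0363
t: 8.43
tool_pos: [0.5234, 0.0909, 0.1193]
tool_rot: [2.173, 2.269, -0.0]
contact_force: [-0.8, -4.1, -2.7]
opening: 0.0359
```

Contact was made at TCP y of about 0.0836. The spring rises as specified. Now feeling sideways for the channel walls.

```bash
python3 -m creep '[[255,0,-1,0,0],[255,0,-2,0,0],[255,0,-2,0,0],[255,0,-2,0,0]]'
python3 -m creep '[[255,0,-1,0,0],[255,0,-2,0,0],[255,0,-2,0,0],[255,0,-2,0,0]]'
python3 -m creep '[[255,0,3,0,0],[255,0,6,0,0],[255,0,6,0,0],[255,0,6,0,0]]'
```

```text
t: 8.77
tool_pos: [0.5214, 0.0908, 0.1195]
tool_rot: [2.173, 2.269, 0.0]
contact_force: [0.4, -4.1, -1.4]
opening: 0.0366
t: 9.1
tool_pos: [0.5204, 0.0907, 0.12]
tool_rot: [2.173, 2.266, 0.004]
contact_force: [4.2, -3.4, -2.3]
opening: 0.0361
t: 9.43
tool_pos: [0.5257, 0.091, 0.1193]
tool_rot: [2.173, 2.268, 0.0]
contact_force: [1.3, -3.6, -2.5]
opening: 0.0361
```

```bash
python3 -m creep '[[255,0,1,0,0],[255,0,1.5,0,0],[255,0,1.5,0,0],[255,0,1.5,0,0]]'; python3 -m creep '[[255,0,-1.2,0,0],[255,0,-2.7,0,0],[255,0,-3.7,0,0],[255,0,-3.7,0,0],[255,0,-3.7,0,0]]'; python3 d.py .523 .1 .12 2.45
```

```text
t: 9.77
tool_pos: [0.5266, 0.0911, 0.1191]
tool_rot: [-2.173, -2.269, 0.001]
contact_force: [-0.5, -4.0, -1.3]
opening: 0.0363
t: 10.18
tool_pos: [0.5229, 0.0909, 0.1194]
tool_rot: [-2.173, -2.269, 0.0]
contact_force: [-0.7, -3.8, -1.4]
opening: 0.0364
{'t': 10.1833, 'tool_pos': [0.5229, 0.0909, 0.1194], 'tool_rot': [-2.1728, -2.2686, 0.0005], 'contact_force': [-0.6616, -3.7848, -1.4016], 'opening': 0.0364}
tool y angle 2.47 tilt [-4.e-04  0.e+00 -1.e+00] shift mm [ 9.1  0.5 -0.6] turn 0.0004 q [ 0.03 -0.08  1.93  0.    1.28 -0.01]
```

The −x wall is at TCP x≈0.521 and the +x wall is at or beyond 0.526, so the plunger is in the channel. I'll centre at 0.5236 and squeeze.

```bash
python3 -m creep '[[255,2,0.7,0,0],[255,4,0.7,0,0],[255,6,0.7,0,0],[255,8,0.7,0,0],[255,9,0.7,0,0],[255,9,0.7,0,0],[255,9,0.7,0,0]]'
python3 -m creep '[[255,1,0,0,0],[255,2,0,0,0],[255,2,0,0,0],[255,2,0,0,0]]'; python3 d.py .523 .1031 .12 2.45
```

```text
t: 10.77
tool_pos: [0.5235, 0.0992, 0.1193]
tool_rot: [2.172, 2.268, -0.002]
contact_force: [0.8, -7.7, -2.7]
opening: 0.0363
t: 11.1
tool_pos: [0.5234, 0.101, 0.1193]
tool_rot: [2.172, 2.268, -0.003]
contact_force: [0.2, -7.7, -1.6]
opening: 0.0365
{'t': 11.1, 'tool_pos': [0.5234, 0.101, 0.1193], 'tool_rot': [2.1721, 2.2676, -0.0026], 'contact_force': [0.1573, -7.7281, -1.5542], 'opening': 0.0365}
tool y angle 2.46 tilt [-0.     -0.0022 -1.    ] shift mm [ 2.1 -0.3 -0.7] turn 0.0003 q [ 0.05 -0.07  1.93 -0.    1.28  0.01]
```

```bash
python3 -m creep '[[255,1,0,0,0],[255,2,0,0,0],[255,2,0,0,0],[255,2,0,0,0],[255,2,0,0,0]]'
python3 -m creep '[[255,0,0,3,0],[255,0,0,7,0],[255,0,0,11,0],[255,0,0,14,0],[255,0,0,14,0],[255,0,0,14,0]]'
python3 -m creep '[[255,0,0,3,0],[255,0,0,7,0],[255,0,0,11,0],[255,0,0,14,0],[255,0,0,14,0],[255,0,0,14,0]]'
```

```text
t: 11.52
tool_pos: [0.5234, 0.1028, 0.1193]
tool_rot: [2.172, 2.267, -0.003]
contact_force: [-0.1, -8.4, -2.3]
opening: 0.0362
t: 12.02
tool_pos: [0.5235, 0.1027, 0.1052]
tool_rot: [2.172, 2.267, -0.003]
contact_force: [1.4, -7.6, -3.3]
opening: 0.0362
t: 12.52
tool_pos: [0.5236, 0.1028, 0.0913]
tool_rot: [2.172, 2.267, -0.002]
contact_force: [0.7, -8.4, -2.8]
opening: 0.0358
```

```bash
python3 -m creep '[[255,0,0,3,0],[255,0,0,6,0],[255,0,0,9,0],[255,0,0,9,0],[255,0,0,9,0]]'
python3 -m creep '[[255,0,0,2,0],[255,0,0,4,0],[255,0,0,4,0],[255,0,0,4,0]]'
python3 -m creep '[[255,0,0,2,0],[255,0,0,2,0],[255,0,0,2,0]]'
```

```text
t: 12.93
tool_pos: [0.5233, 0.1034, 0.082]
tool_rot: [2.173, 2.268, -0.001]
contact_force: [1.9, -5.7, -4.8]
opening: 0.0359
t: 13.27
tool_pos: [0.5233, 0.1035, 0.0782]
tool_rot: [2.173, 2.268, -0.001]
contact_force: [0.2, -6.3, -2.3]
opening: 0.036
t: 13.52
tool_pos: [0.5234, 0.1035, 0.0762]
tool_rot: [2.173, 2.268, -0.001]
contact_force: [0.6, -5.3, -2.0]
opening: 0.0364
```

The spring force fell by about 2.5 N at TCP z≈0.082, so the plunger is in the tall pocket. Feeling for the pocket floor before letting the reel out.

```bash
python3 -m creep '[[255,0,0,1,0],[255,0,0,1,0],[255,0,0,1,0]]'
python3 -m creep '[[255,0,0,1,0],[255,0,0,1,0],[255,0,0,1,0]]'
```

```text
t: 13.77
tool_pos: [0.5234, 0.1035, 0.0754]
tool_rot: [2.173, 2.268, -0.001]
contact_force: [0.4, -6.2, -1.2]
opening: 0.0363
t: 14.02
tool_pos: [0.5236, 0.1036, 0.0745]
tool_rot: [2.173, 2.268, -0.001]
contact_force: [0.4, -6.3, -1.0]
opening: 0.0364
```

```bash
python3 -m creep '[[255,-1,0,-1,0],[255,-2,0,-1,0],[255,-3.5,0,-1,0],[255,-5,0,-1,0],[255,-5,0,-1,0],[255,-5,0,-1,0]]'
python3 -m creep '[[255,-1,0,0,0],[255,-2,0,0,0],[255,-3,0,0,0],[255,-3,0,0,0],[255,-3,0,0,0]]'
```

```text
t: 14.52
tool_pos: [0.5235, 0.0989, 0.0752]
tool_rot: [-2.173, -2.268, 0.0]
contact_force: [0.4, -4.5, -2.4]
opening: 0.0361
t: 14.93
tool_pos: [0.5235, 0.096, 0.0753]
tool_rot: [-2.173, -2.269, 0.0]
contact_force: [1.3, -3.3, -2.6]
opening: 0.0364
```

```bash
python3 -m creep '[[255,-1,0,0.5,0],[255,-1.5,0,1,0],[255,-1.5,0,1,0],[255,-1.5,0,1,0]]'
python3 -m creep '[[255,-0.5,0,0.5,0],[255,-0.5,0,0.5,0],[255,-0.5,0,0.5,0]]' 20
python3 - <<'E'
from h import *
save("scene","s5.png",(240,140,160,120),5)
E
```

```text
t: 15.27
tool_pos: [0.5237, 0.0945, 0.0743]
tool_rot: [-2.173, -2.269, -0.0]
contact_force: [0.8, -2.7, -1.6]
opening: 0.0362
t: 15.52
tool_pos: [0.5239, 0.094, 0.0741]
tool_rot: [2.173, 2.269, 0.0]
contact_force: [-0.3, -2.8, -0.4]
opening: 0.0363
```

View pics/s5.png

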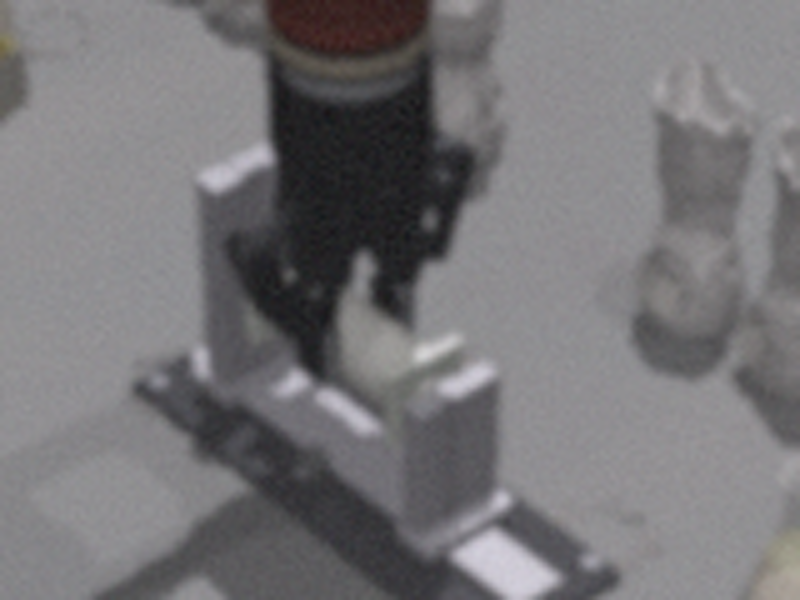

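The reel sits between the stops with its plain end behind the low stop (crop 435,360). The spring force of about 2.8 N is the seated value and its weight rests on the pockets. Releasing and lifting away.

```bash
python3 -m creep '[[140,0,0,0,0],[120,0,0,0,0],[100,0,0,0,0],[50,0,0,0,0],[0,0,0,0,0],[0,0,0,0,0],[0,0,0,0,0],[0,0,0,0,0],[0,0,0,0,0]]' 20
python3 -m creep '[[0,0,0,-8,0],[0,0,0,-20,0],[0,0,0,-40,0],[0,0,0,-70,0],[0,0,0,-100,0],[0,0,0,-130,0],[0,0,0,-150,0],[0,0,0,-150,0]]'
python3 -m creep '[[0,-35,0,-20,0],[0,-75,0,-40,0],[0,-115,0,-40,0],[0,-155,0,-40,0],[0,-195,0,-40,0],[0,-235,0,-40,0],[0,-265,0,-40,0],[0,-280,0,-40,0],[0,-280,0,-40,0],[0,-280,0,-40,0]]'
python3 - <<'E'
from h import *
ob()
save("scene","s6.png",(240,140,160,120),5)
save("top","t3.png",(190,165,250,150),3.2)
for n in("top","scene"):
  for r in ctrl.boxes_of(n,"flask_a")[:3]: print(n,r)
E
```

```text
t: 16.32
tool_pos: [0.5237, 0.094, 0.0738]
tool_rot: [-2.173, -2.269, -0.0]
contact_force: [-0.0, -0.1, -0.1]
opening: 0.0851
t: 16.98
tool_pos: [0.5269, 0.0941, 0.2318]
tool_rot: [2.167, 2.263, 0.014]
contact_force: [0.3, 0.5, 1.3]
opening: 0.0852
t: 17.82
tool_pos: [0.5356, -0.1857, 0.2635]
tool_rot: [-2.174, -2.267, -0.001]
contact_force: [0.2, 0.1, -0.2]
opening: 0.0855
{'t': 17.8167, 'tool_pos': [0.5356, -0.1857, 0.2635], 'tool_rot': [-2.1735, -2.2667, -0.0007], 'contact_force': [0.25, 0.1091, -0.2232], 'opening': 0.0855}
top {'rect': [197.6, 278.8, 25.0, 23.5], 'conf': 0.84}
top {'rect': [348.2, 175.7, 18.4, 21.4], 'conf': 0.53}
scene {'rect': [386.2, 228.9, 22.1, 37.7], 'conf': 0.9}
scene {'rect': [203.1, 187.8, 26.2, 46.8], 'conf': 0.74}
```

View pics/s6.png

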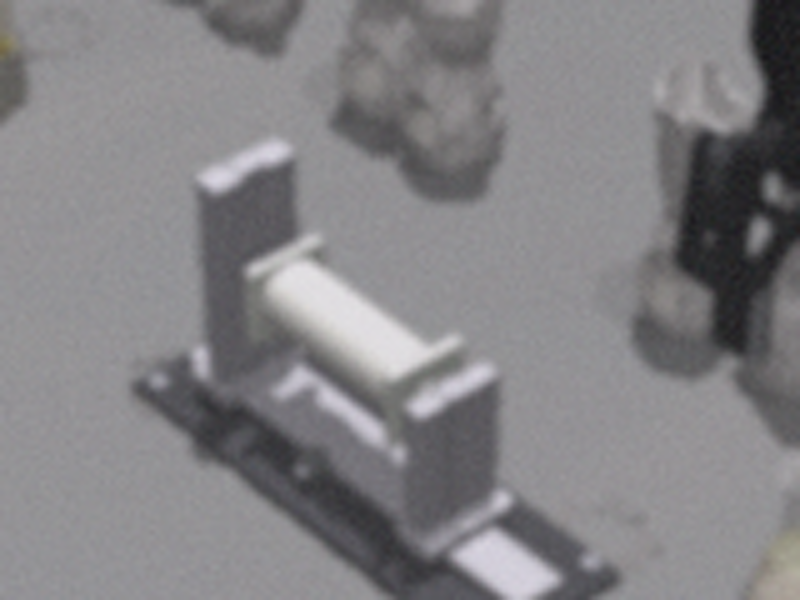

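View pics/t3.png

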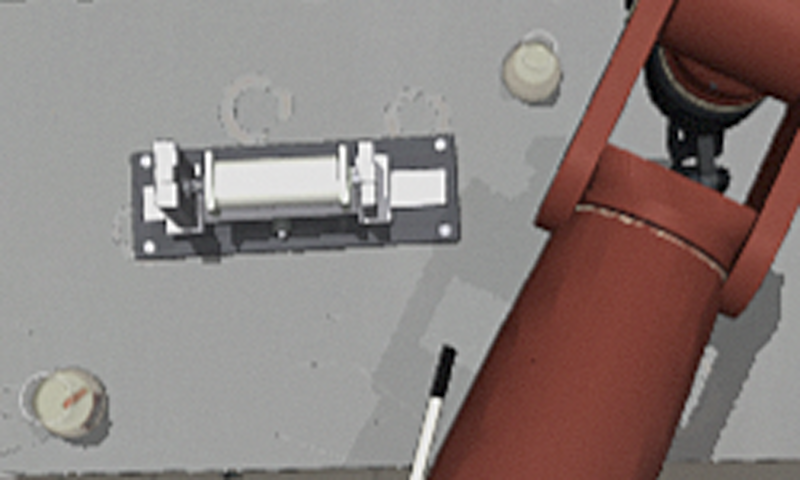

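The reel is level and straight between the stops, with both spindle ends in the stops. The flasks are unchanged at (70,400) and (533,70), and the robot is clear. Handing in.

```bash
python3 -c "
from station import ctrl; print(ctrl.finish_job())"
```

```text
the job is handed in; nothing more can be done
None
```

The film reel is back in its stand with the sprung end in the tall stop, and I handed the job in at about 18 s of the 48 s allowed. The hand-in gives no verdict.

- **Squeeze:** I gripped the reel across the roll and pressed the plunger into the tall stop's guide channel at about 19 mm in and 8.4 N, short of solid.
- **Lowering:** On the way down, the spring force dropped by about 2.5 N, which showed the plunger had entered the tall pocket. I then eased the reel back until the plain pin was in the low pocket. The force was 2.8 N just before I let go, against about 2.9 N expected when seated.
- **Final pictures:** The reel sits level between the stops, with the gripper clear and reading no contact. Both flasks are where they started.

**Disagreements:**
- **Saddle shift:** I estimated s as about +10 mm by sight but about +13 mm by touch. I worked from the touch value.
- **Channel wall:** I felt the −x channel wall clearly but the +x wall only faintly. I set the sideways centring from the wall I felt and the camera fit.
- **Grip opening:** The opening read 36.4 mm on a 38 mm roll. The hold stayed firm.

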